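# Catch the spore-powder cassette at the moisture analyser

### The arm

A 6-joint arm with a two-finger parallel gripper is mounted at the origin on the work surface. World frame = base frame: x ahead of the robot, y to its left, z up, the work surface at z = 0. Lengths are in m, angles in rad, forces in N, time in s.
With the tool pointing down it reaches from about 0.425 to 0.95 m from the base axis. Payload 3.5 kg.
Tool frame: the origin (TCP) lies on the centre line of the jaws, within the pads' length; the fingertips stand 14 mm ahead of it and the grasp point (between the pads) lies 5 mm behind it (ctrl.finger_overhang is the distance from the TCP to the fingertips, in m); z points along the fingers, y is the line along which they close (so a half turn about z gives the same grasp; the last joint's range is limited). The gripper opens to 85 mm and grips with 20 to 120 N. Pads are 22 mm wide; open, the fingers measure 114 mm over their backs; the gripper's body (76 mm by 85 mm) begins 54 mm behind the grasp point. The pads swing forward as they close: fully open they stand 13 mm farther back than shut.
Start: joints at [-1.365, 0.286, 1.577, -0, 1.279, -0.15], TCP at [0.235, -0.633, 0.245] pointing down, gripper open.
Joint ranges: [-2.77, 2.77], [-0.9, 2.22], [0.21, 2.48], [-1.53, 4.67], [0.24, 2.81], [-2.84, 2.84]. Speed limits (rad/s): [2.79, 2.79, 3.14, 3.14, 3.14, 3.14].

### API

Orientations are given as a unit quaternion [x, y, z, w].
In Python, from plant import ctrl gives the robot as it stands.
- The arm moves only by the tool send_rows, never from a script. Its argument "moves" is text: rows parted by semicolons, each of 7 numbers parted by spaces: the turn, a rotation vector about the tool's x, y, z in units of 360 degrees (1.0 is 360 degrees), then the shift along the tool's x, y, z in units of 20 cm (1.0 is 20 cm), then the gripper's target within -1 to 1 (fully open at 1, half-way at 0, shut at -1). A call has 1 to 12 rows; each row is the pose to reach, as a shift and turn from the pose commanded when the call began, along the tool's axes at that moment, turning the shorter way round; what a row does not reach only later rows make up. A row lasts 1/8 s, in which the tool goes at most 62.5 mm and 10.7 degrees, less where a joint would pass 70% of its speed; a pose out of reach is approached as far as the arm can. A call with a number of a shift or a turn outside -1 to 1 is refused whole. A call with a gripper value outside its range is refused whole. The fingers move at their own pace and stop on an object; "newtons" is the grip in N (left out, the last holds). Time passes only in rows, so rows that repeat a pose let the fingers close. It gives the time, the measured TCP pose, the force, the opening and the grip force at its end, in the units of the state.
- ctrl.get_state(): the state, without advancing time (a new reading comes with each control period).
- ctrl.read_camera(name): name is "scene" or "side" or "wrist"; returns a dict with "image" (400x640x3 uint8, red, green, blue), "fovy" (degrees; the focal length in pixels is half the picture's height over the tangent of half this angle, whatever the lens; pixels are square), "cx", "cy" (the principal point, pixels), "extrinsics" (4x4, takes a point from camera to world coordinates). Camera axes: x right, y up, looking along -z (the intrinsics and any distortion apply to the point x, -y, -z); pixel columns grow to the right and rows downward; lengths in m; the calibration is good to about 2 mm. The wrist camera is an equidistant fisheye: a pixel r from the principal point sees the ray r / f radians off the axis. A picture is of the moment at which its call begins. There is no depth.
- ctrl.sign_off(): hands the job in; it is judged then, once.
The state is a dict: "time": time; "qpos": joint angles; "dq": joint speeds; "joint_efforts": joint torques, N m; "eef_pos": TCP position; "tcp_rot": TCP orientation; "contact_force": force on the tool from outside, world axes, zero at the start; "wrist_torque": the same for the moment, N m; "opening": opening from 0.0 (shut) to 1.0 (fully open); "finger_force": force on a finger pad.
Only numpy, scipy, OpenCV 4.12 (cv2) and the standard library are available. Lean on these libraries where they do the work, as an engineer would, in place of code of your own. Each camera call takes 0.05 s, during which the arm holds its last target. There are 200 camera calls.

### The job

This spore-powder sample must not drop in with the used ones. Press the moisture analyser's eject key right down with one fingertip and, keeping it down, let the sample cassette slide out against the other fingertip, so that it stops on the landing more than half out but not poking over the landing's front end; never lift it, and leave everything else where it is. Finish while still holding the cassette there, the finger lightly against it; the key may then be let go or kept down.

Things in the scene. Friction and masses are not known exactly. Their poses are not given: they have to be found in the camera images.
- analyser: White bench moisture analyser, fixed. Origin on the bench under the middle of the bay mouth; +x into the machine, -x the way cassettes come out. Housing x 0 to 210 mm, y -50 to 105, 86 high (tower 126 high from x = 110). In front a low apron, x -62 to 0, y -50 to 105, 34 high, with landing and eject key. Then an open grey tray of used cassettes, x -191 to -67, y -50 to 74, walls 26 high.
- mouth (a point): Middle of the bay mouth on the landing floor, at analyser (0, 0, 30) mm. The mouth is 47 mm wide and 21 mm high. The landing is a level steel lane 47 mm wide in front of it, its floor 30 mm above the bench and 4 mm below the apron on both sides.
- landing_end (a point): Middle of the landing's front edge, at analyser (-62, 0, 30) mm; beyond it a cassette drops into the tray. The landing is 62 mm long from the mouth.
- eject_key (a joint): Travel of the eject key, m: 0 up, 0.007 right down. It takes about 2 N to start and 4 N right down, lets the ejector go at about 4.5 mm and springs up when released. Once let go, the ejector carries on whether or not the key is kept down.
- key_top (a point): Middle of the eject key's top face, at analyser (-48, 56, 44) mm when up, z = 37 when right down. Level grey cap 26 mm (x) by 30 mm (y), 10 mm above the apron, beside the landing, 56 mm from the lane's middle line. Two fingertips at one height, one on the pressed key and one over the lane, stand 7 mm above the landing floor: the second is in the cassette's way.
- ejector (a joint): Travel of the damped spring ejector behind the cassette, m: 0 latched, 0.095 fully out. Released, it pushes the cassette out with about 3 to 4.5 N at about 13 to 19 mm/s; the cassette is half out after about 1.5 s, reaches the landing's end after about 4 s and drops off after about 6 s if nothing stops it.
- cassette: The sample cassette to be stopped, a loose flat grey box 44 x 44 x 18 mm (about 50 to 100 g) with a round brown window on top; origin at the centre of its underside, z up. At the start in the bay, front face 3 mm behind the mouth (origin at analyser x = 25, z = 30 mm). Half out when its origin is at analyser x = 0; front face level with the landing's end at x = -40 mm.
- used_a: Used cassette, as the sample cassette, lying in the tray; leave it.
- used_b: Used cassette, as the sample cassette, lying in the tray; leave it.
- spare: Empty cassette 44 x 44 x 18 mm with a pale window, on the bench beside the analyser; leave it.
- jar: Amber jar with a black cap, 48 mm across, 62 mm high, on the bench beside the analyser; leave it.
- lingzhi: Dried brown mushroom cap about 90 mm across, 21 mm high, on the bench; leave it.
- tin: Round metal tin 74 mm across, 45 mm high, on the bench; leave it.
- brush: Hand brush lying on the bench at the left; leave it.
- scoop: White hand scoop, pan 120 x 100 mm, 36 mm high, with a handle, on the bench; leave it.
- drum: Grey cardboard collecting drum with a paper cover, 110 mm across, 224 mm high, on the bench at the right; leave it.

How it is judged:
By the outcome, as a careful person would: the job done as asked, in the order asked, and still so for the second after the job is handed in, while the arm keeps its last pose, push and grip.
It also fails if it takes over 32 s, if anything falls off the work surface, if the arm or the gripper's body presses on something with over 40 N, if the wrist force passes 120 N, or if a joint passes its speed limit or range.

## Working session

There is one attempt and no reset: what is moved stays moved. The work goes in short steps, Python scripts to look and compute and a tool call to move; the robot and the scene stay as the last step left them, time stands still between calls to the robot, and variables do not carry over. Pictures are saved under pics/ and viewed, at most 10 in all, crops included, and the job is handed in when it is done.

Besides the shell and the picture viewer there is one more tool, called after "Call:" as name(argument=value, ...) on one line, values as JSON. send_rows: Moves the arm, as the interface text tells. Its arguments: {"type":"object","properties":{"moves":{"type":"string"},"newtons":{"type":"number"}},"required":["moves"]}

```bash
mkdir -p pics; ls
python3 - <<'E'
from plant import ctrl
import cv2
s=ctrl.get_state(); print(s, ctrl.finger_overhang)
for n in("scene","side"):
    c=ctrl.read_camera(n); cv2.imwrite(f"pics/{n}0.png",c["image"][:,:,::-1]); print(n,c["fovy"],c["cx"],c["cy"],c["extrinsics"].tolist(), [k for k in c])
E
```

```text
pics
{'time': 0.0, 'qpos': array([-1.36500502e+00,  2.87166379e-01,  1.57817412e+00,  2.86478432e-05,
        1.27861580e+00, -1.49965968e-01]), 'dq': array([ 1.14571134e-03,  3.65430224e-04, -4.32989622e-05, -1.51136880e-04,
        3.99202553e-04, -4.69684536e-04]), 'joint_efforts': array([-3.67286266e-04, -4.05983841e+01, -2.92626411e+01, -1.98018056e-04,
        5.88369090e-03,  9.08891735e-06]), 'eef_pos': array([ 0.23502876, -0.63209329,  0.24394823]), 'tcp_rot': array([ 9.84221311e-01,  1.76937883e-01, -1.92768415e-05, -1.18174205e-03]), 'contact_force': array([0.36521692, 0.08642636, 0.15936754]), 'wrist_torque': array([-0.00736522,  0.02330019,  0.00230754]), 'finger_force': 0.0, 'opening': 1.001480108646098} 0.014
scene 50.53665618451536 323.9563640352554 195.21036256659858 [[0.4793910449601107, -0.5191096741998877, 0.7076082052690879, 1.525355294843602], [0.8775998893921494, 0.28506240695922214, -0.38543204106236645, -0.47964308022130736], [-0.0016309969160186281, 0.8057695516031249, 0.592226957811242, 0.866694451644525], [0.0, 0.0, 0.0, 1.0]] ['image', 'fovy', 'cx', 'cy', 'extrinsics']
side 55.89559359486219 320.1881611614357 192.96970443494592 [[0.8195911993959779, 0.31926802583020963, -0.4757501377352854, -0.13441596609121462], [-0.5729463288557624, 0.4542921980633648, -0.6821664775034472, -0.9531464459378244], [-0.0016643687593622806, 0.8316769363528348, 0.5552573308074336, 0.8463589681487254], [0.0, 0.0, 0.0, 1.0]] ['image', 'fovy', 'cx', 'cy', 'extrinsics']
```

View pics/scene0.png

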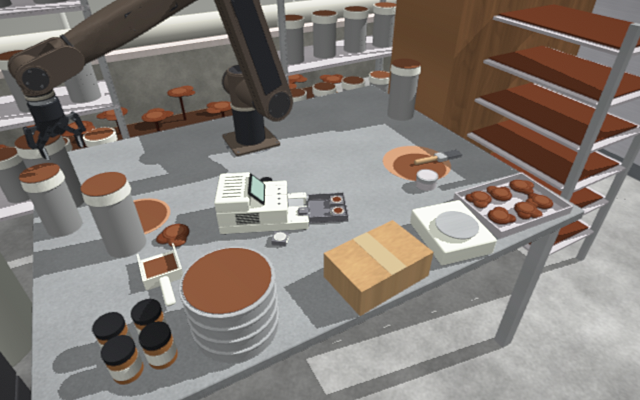

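View pics/side0.png

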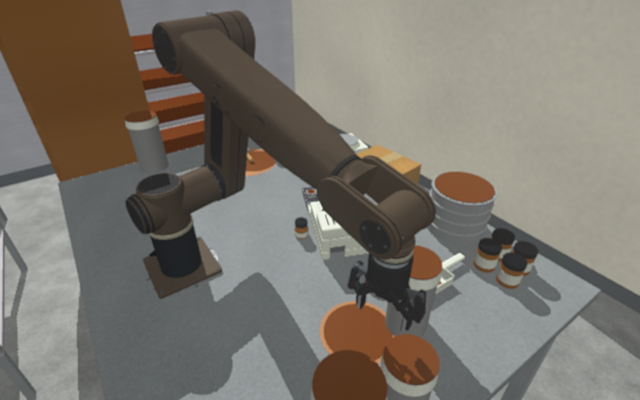

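```bash
python3 - <<'E'
import cv2
i=cv2.imread("pics/scene0.png")[160:250,200:360]
cv2.imwrite("pics/crop0.png",cv2.resize(i,None,fx=5,fy=5,interpolation=cv2.INTER_CUBIC))
E
cat > h.py <<'E'
import numpy as np, cv2
def ray(c,u,v):
    E=np.array(c["extrinsics"]); f=200/np.tan(np.radians(c["fovy"]/2))
    x,y=u-c["cx"],v-c["cy"]
    if c.get("fish"):
        r=np.hypot(x,y); t=r/f; s=np.sin(t)/max(r,1e-9); d=np.array([x*s,-y*s,-np.cos(t)])
    else: d=np.array([x/f,-y/f,-1])
    return E[:3,3],E[:3,:3]@d
def onz(c,u,v,z):
    o,d=ray(c,u,v); return o+d*(z-o[2])/d[2]
def proj(c,p):
    E=np.array(c["extrinsics"]); f=200/np.tan(np.radians(c["fovy"]/2))
    q=E[:3,:3].T@(np.asarray(p)-E[:3,3]); a=np.array([q[0],-q[1]]); h=np.hypot(*a)
    a=a/h*f*np.arctan2(h,-q[2]) if c.get("fish") else a*f/-q[2]
    return a+[c["cx"],c["cy"]]
E
```

```text
(no output)
```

View pics/crop0.png

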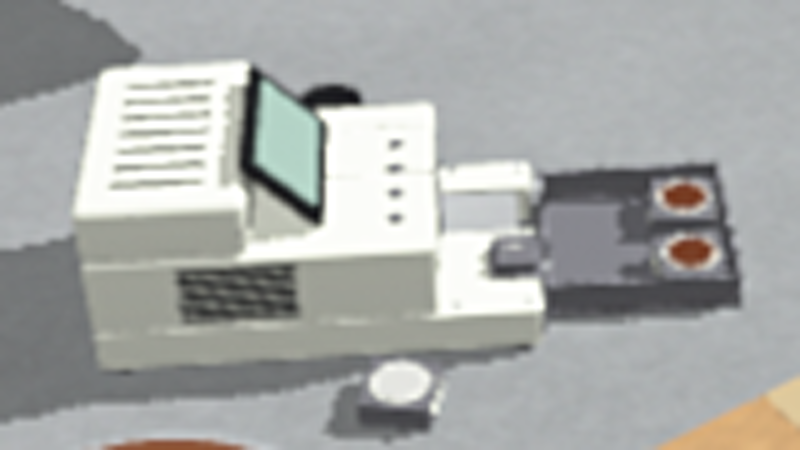

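The scene crop shows the analyser with its mouth facing right. The housing's front top corners are at (287,181) and (287,211), the apron's front corners at (307,193) and (309,223), the key at about (303,209), and the tray's end corners at (344,193) and (348,216). I'll fit x, y and yaw to these points.

```bash
cat >> h.py <<'E'
from scipy.spatial.transform import Rotation as R
from scipy.optimize import least_squares
def A2W(p,a):
    c,s=np.cos(p[2]),np.sin(p[2]); a=np.asarray(a)/1000
    return np.array([p[0]+c*a[0]-s*a[1],p[1]+s*a[0]+c*a[1],a[2]])
def fit(c,obs,p0):
    r=lambda p:np.concatenate([proj(c,A2W(p,a))-uv for a,uv in obs])
    s=least_squares(r,p0,loss="soft_l1"); return s.x,r(s.x).reshape(-1,2)
E
python3 - <<'E'
from h import *
from plant import ctrl
c=ctrl.read_camera("scene")
cr=lambda u,v:np.array([200+u/5,160+v/5])
obs=[((0,105,86),cr(437,255)),((0,-50,86),cr(437,103)),((-62,105,34),cr(545,313)),((-62,105,0),cr(545,345)),((-62,-50,34),cr(535,165)),((210,105,0),cr(100,370)),((-48,56,44),cr(517,245)),((-191,-50,26),cr(718,165)),((-191,74,26),cr(740,282))]
o=onz(c,287,200,.03)
p,r=fit(c,obs,[o[0],o[1],-2])
print(p,np.degrees(p[2]),r.round(1).tolist())
s=ctrl.get_state(); 
T=R.from_quat(s["tcp_rot"]); print(T.as_matrix().round(3).tolist())
print("target",A2W(p,(-48,28,44)))
for n,(u,v,z) in dict(drum=(107,188,.224),drum2=(43,180,.224)).items(): print(n,onz(c,u,v,z))
E
```

```text
[ 0.50839321 -0.05822516 -2.00400718] -114.82115352806946 [[-0.2, -1.3], [-0.1, -0.2], [-0.6, -0.4], [-0.3, 1.6], [-0.3, -0.5], [0.0, 0.6], [-0.1, 0.9], [1.4, -0.2], [1.2, -0.4]]
[[0.937, 0.348, -0.0], [0.348, -0.937, 0.002], [0.0, -0.002, -1.0]]
target [ 0.55395643 -0.02641332  0.044     ]
drum [ 0.45518811 -0.54537636  0.224     ]
drum2 [ 0.33178116 -0.69256416  0.224     ]
```

Call:
send_rows(moves="0 0 0 0.2 -0.18 -0.15 0.18;0 0 0 0.45 -0.4 -0.2 0.18;0 0 0 0.7 -0.63 -0.2 0.18;0 0 0 0.95 -0.85 -0.2 0.18", newtons=40)

```text
time: 0.65
eef_pos: [0.3478, -0.418, 0.2852]
tcp_rot: [0.984, 0.177, 0.0, 0.0]
contact_force: [1.1, 0.0, -0.5]
opening: 0.593
finger_force: 0.0
```

Call:
send_rows(moves="0 0 0 0.25 -0.22 0 0.18;0 0 0 0.5 -0.45 0 0.18;0 0 0 0.75 -0.67 0 0.18;0 0 0 0.95 -0.85 0 0.18")

```text
time: 1.15
eef_pos: [0.4643, -0.1967, 0.2852]
tcp_rot: [0.984, 0.177, 0.0, 0.0]
contact_force: [-0.4, -1.5, -0.7]
opening: 0.591
finger_force: 0.0
```

```bash
cat > go.py <<'E'
from h import *
from plant import ctrl
import sys
def rel(p,a,tipz_tcp):
    s=ctrl.get_state(); T=R.from_quat(s["tcp_rot"]).as_matrix()
    t=A2W(p,(a[0],a[1],0)); t[2]=tipz_tcp; d=T.T@(t-s["eef_pos"])/.2
    yd=np.array([-np.sin(p[2]),np.cos(p[2]),0]); zd=np.array([0,0,-1.]); G=np.c_[np.cross(yd,zd),yd,zd]
    print("t",s["time"],"eef",s["eef_pos"].round(4),"open",round(s["opening"],3),"F",s["contact_force"].round(2),"q",s["qpos"].round(2))
    print("turn",(R.from_matrix(T.T@G).as_rotvec()/2/np.pi).round(4),"shift",d.round(4))
P=[0.5084,-0.0582,-2.0040]
E
python3 -c "
from go import *
rel(P,(-48,28),.16)"
```

```text
t 1.15 eef [ 0.4643 -0.1967  0.2852] open 0.591 F [-0.4  -1.5  -0.74] q [-0.6  -0.13  1.94  0.    1.32  0.61]
turn [ 0.     -0.     -0.1245] shift [ 0.7165 -0.6422  0.6261]
```

Call:
send_rows(moves="0 0 -0.025 0.18 -0.16 0.1 0.18;0 0 -0.05 0.36 -0.32 0.2 0.18;0 0 -0.075 0.54 -0.48 0.35 0.18;0 0 -0.1 0.7 -0.62 0.5 0.18;0 0 -0.1245 0.7 -0.63 0.63 0.18;0 0 -0.1245 0.7 -0.63 0.63 0.18;0 0 -0.1245 0.7 -0.63 0.63 0.18;0 0 -0.1245 0.7 -0.63 0.63 0.18")

```text
time: 2.15
eef_pos: [0.5521, -0.0326, 0.1611]
tcp_rot: [0.843, 0.538, 0.001, 0.001]
contact_force: [-0.5, 0.2, -0.5]
opening: 0.589
finger_force: 0.0
```

```bash
python3 -c "
from go import *
rel(P,(-48,28),.08)
c=ctrl.read_camera('wrist'); cv2.imwrite('pics/w1.png',c['image'][:,:,::-1]); print(c['fovy'])
c['fish']=1
import pickle; pickle.dump(c,open('w1.pkl','wb'))
for a in [(-48,56,44),(-62,-50,34),(-62,105,34),(0,-23.5,34),(-62,23.5,34),(0,105,86)]: print(a,proj(c,A2W(P,a)).round(1))"
```

```text
t 2.15 eef [ 0.5521 -0.0326  0.1611] open 0.589 F [-0.51  0.19 -0.53] q [-0.24  0.1   1.95  0.    1.08  0.19]
turn [ 0.0005 -0.0001 -0.0003] shift [ 0.0319 -0.0059  0.4056]
65.70646984690485
(-48, 56, 44) [357.4 192.9]
(-62, -50, 34) [231.7 174.8]
(-62, 105, 34) [412.9 174.3]
(0, -23.5, 34) [265.6 242.8]
(-62, 23.5, 34) [317.4 173.8]
(0, 105, 86) [424.7 267.7]
```

View pics/w1.png

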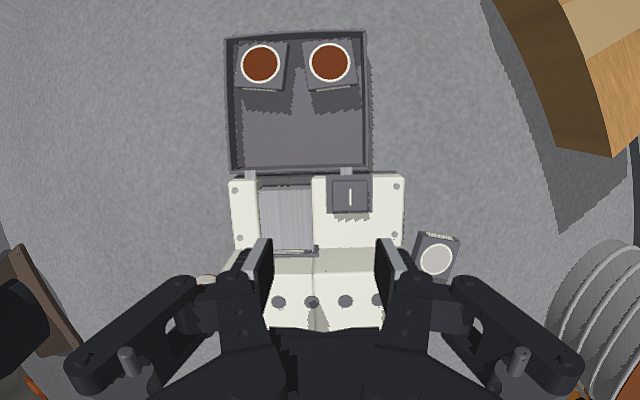

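The wrist view shows the key cap centred near (350,194), the lane between columns 260 and 312, and the apron's front corners near (230,178) and (404,175). I'll enlarge it once to read the corners accurately.

Run:
```python
import cv2
i=cv2.imread("pics/w1.png")[155:265,220:420]
cv2.imwrite("pics/crop1.png",cv2.resize(i,None,fx=4,fy=4,interpolation=cv2.INTER_CUBIC))
```

```text
(no output)
```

View pics/crop1.png

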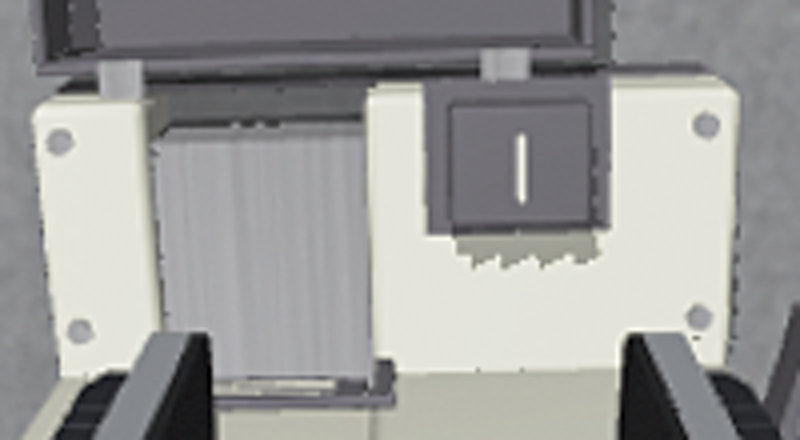

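Run:
```python
from go import *
import pickle
c=pickle.load(open('w1.pkl','rb'))
cr=lambda u,v:np.array([220+u/4,155+v/4])
obs=[((-48,56,44),cr(520.5,165)),((-62,-50,34),cr(34,98)),((-62,105,34),cr(740,80)),((-62,23.5,34),cr(368,88)),((-62,-23.5,34),cr(152,98)),((-62,23.5,30),cr(366,123)),((-62,-23.5,30),cr(160,130)),((0,105,34),cr(724,370)),((-62+14,-50,34),cr(44,165))]
print(np.array(c["extrinsics"]).round(3).tolist(),c["cx"],c["cy"])
p,r=fit(c,obs,P); print(p,np.degrees(p[2]),r.round(1).tolist())
E0=np.array(c["extrinsics"])
def f(q):
    d=dict(c); E=E0.copy(); E[2,3]+=q[3]; d["extrinsics"]=E
    return np.concatenate([proj(d,A2W(q,a))-uv for a,uv in obs])
s=least_squares(f,[*p,0],loss="soft_l1"); print(s.x,f(s.x).reshape(-1,2).round(1).tolist())
```

```text
[[0.907, 0.408, 0.106, 0.578], [-0.421, 0.875, 0.237, 0.027], [0.004, -0.259, 0.966, 0.288], [0.0, 0.0, 0.0, 1.0]] 323.72068487948434 201.09989482324167
[ 0.50299175 -0.06041062 -1.99518802] -114.31585277836197 [[1.8, 1.2], [-1.4, 0.8], [2.7, 3.1], [0.0, 1.6], [-1.3, 0.1], [0.7, -8.0], [-2.3, -8.8], [2.3, -2.2], [-2.6, -0.2]]
[ 0.50227496 -0.06171333 -1.98891263  0.00739424] [[0.4, 0.3], [0.6, 1.2], [-0.1, 2.5], [-0.2, 1.5], [-0.0, 0.3], [0.4, -8.1], [-1.1, -8.6], [0.2, -4.5], [-0.5, -0.3]]
```

```bash
cat > fit2.py <<'E'
from go import *
def fitz(c,obs):
    E0=np.array(c["extrinsics"])
    def f(q):
        d=dict(c); E=E0.copy(); E[2,3]+=q[3]; d["extrinsics"]=E
        return np.concatenate([proj(d,A2W(q,a))-uv for a,uv in obs])
    s=least_squares(f,[*P,0],loss="soft_l1"); return s.x,f(s.x).reshape(-1,2).round(1).tolist()
E
python3 - <<'E'
from fit2 import *
import pickle
c=pickle.load(open('w1.pkl','rb'))
cr=lambda u,v:np.array([220+u/4,155+v/4])
obs=[((-48,56,44),cr(520.5,165)),((-62,-50,34),cr(34,98)),((-62,105,34),cr(740,80)),((-62,23.5,34),cr(368,88)),((-62,-23.5,34),cr(152,98)),((0,105,34),cr(724,370)),((0,-50,34),cr(60,375))]
print(fit(c,obs,P)[0])
p,r=fitz(c,obs); print(p,r); rel(p[:3],(-48,28),.09)
E
```

```text
[ 0.50343314 -0.06009386 -1.98609467]
[ 0.5024537  -0.06089003 -1.98950552  0.005646  ] [[0.5, -0.1], [-0.2, 0.6], [0.3, 2.0], [-0.5, 1.0], [-0.6, -0.3], [0.5, -4.5], [0.0, -3.3]]
t 2.2 eef [ 0.552  -0.0326  0.161 ] open 0.591 F [-0.2   0.73 -0.2 ] q [-0.24  0.1   1.95 -0.    1.08  0.19]
turn [ 0.0005 -0.0001 -0.0025] shift [ 0.0093 -0.0299  0.355 ]
```

Call:
send_rows(moves="0 0 -0.002 0.01 -0.03 0.12 0.18;0 0 -0.002 0.01 -0.03 0.25 0.18;0 0 -0.002 0.01 -0.03 0.37 0.18;0 0 -0.002 0.01 -0.03 0.37 0.18;0 0 -0.002 0.01 -0.03 0.37 0.18")

```text
time: 2.82
eef_pos: [0.5475, -0.0279, 0.0868]
tcp_rot: [0.839, 0.544, 0.001, 0.001]
contact_force: [0.0, 0.0, -0.5]
opening: 0.591
finger_force: 0.0
```

```bash
sed -i 's/^P=.*/P=[0.5025,-0.0609,-1.9895]/' go.py; python3 -c "
from go import *
rel(P,(-48,28),.08)
c=ctrl.read_camera('wrist'); c['fish']=1
import pickle; pickle.dump(c,open('w2.pkl','wb'))
i=c['image'][110:270,200:440,::-1]; cv2.imwrite('pics/w2.png',cv2.resize(i,None,fx=3.3,fy=3.3,interpolation=cv2.INTER_CUBIC))"
```

```text
t 2.825 eef [ 0.5475 -0.0279  0.0868] open 0.591 F [ 0.05  0.02 -0.46] q [-0.24  0.2   2.    0.    0.94  0.18]
turn [ 0.0004 -0.0001 -0.0003] shift [-0.0022  0.0013  0.0339]
```

View pics/w2.png

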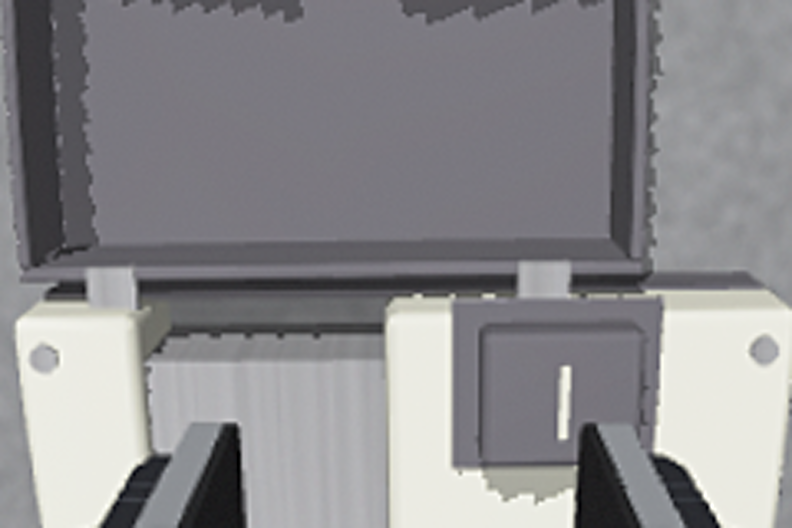

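The closer view shows the key's centre near crop (562,397), the lane's front apron corners at (140,315) and (388,303), and the inner fingertip edges at (238,425) and (582,425). Both fingers line up with their targets. I'll work out the offset.

Run:
```python
from fit2 import *
import pickle
c=pickle.load(open('w2.pkl','rb'))
cr=lambda u,v:np.array([200+u/3.3,110+v/3.3])
obs=[((-48,56,44),cr(562,396)),((-62,-50,34),cr(15,318)),((-62,105,34),cr(795,295)),((-62,23.5,34),cr(388,303)),((-62,-23.5,34),cr(140,315))]
p,r=fitz(c,obs); print(p,r); print(fit(c,obs,P)[0])
s=ctrl.get_state(); T=R.from_quat(s["tcp_rot"]).as_matrix()
for uv in [(238,425),(582,425),(190,425),(625,425)]:
  for z in (.0728,.079): print(uv,z,((onz(c,*cr(*uv),z)-s["eef_pos"])@T*1000).round(1))
rel(p[:3],(-48,28),.08)
```

```text
[ 0.50308801 -0.06150768 -1.96336902  0.00627926] [[-0.0, -1.7], [0.1, -0.1], [0.6, 0.3], [-1.3, 1.5], [0.3, -0.2]]
[ 0.50442543 -0.06019378 -1.96406183]
(238, 425) 0.0728 [  8.  -26.4  14.2]
(238, 425) 0.079 [ 10.5 -25.2   8. ]
(582, 425) 0.0728 [ 8.  25.1 14.4]
(582, 425) 0.079 [10.5 23.9  8.2]
(190, 425) 0.0728 [  7.9 -33.7  14.2]
(190, 425) 0.079 [ 10.4 -32.3   8. ]
(625, 425) 0.0728 [ 7.8 31.7 14.4]
(625, 425) 0.079 [10.4 30.3  8.2]
t 2.875 eef [ 0.5478 -0.0279  0.0871] open 0.59 F [0.27 0.13 0.55] q [-0.24  0.2   2.   -0.    0.94  0.18]
turn [ 0.0005 -0.0001 -0.0045] shift [-0.0006 -0.0024  0.0356]
```

Call:
send_rows(moves="0 0 0 0 0 0.08 0.18;0 0 0 0 0 0.14 0.18;0 0 0 0 0 0.16 0.18;0 0 0 0 0 0.165 0.18;0 0 0 0 0 0.165 0.18")

```text
time: 3.5
eef_pos: [0.5462, -0.0274, 0.0523]
tcp_rot: [0.839, 0.544, -0.0, -0.0]
contact_force: [-1.3, 0.7, 2.7]
opening: 0.593
finger_force: 1.3
```

Call:
send_rows(moves="0 0 0 0 0 0.005 0.18;0 0 0 0 0 0.01 0.18;0 0 0 0 0 0.01 0.18")

```text
time: 3.88
eef_pos: [0.5467, -0.0275, 0.0503]
tcp_rot: [0.839, 0.544, 0.0, 0.0]
contact_force: [-1.8, 0.5, 2.3]
opening: 0.59
finger_force: 1.4
```

Call:
send_rows(moves="0 0 0 0 0 0.007 0.18;0 0 0 0 0 0.014 0.18;0 0 0 0 0 0.021 0.18;0 0 0 0 0 0.021 0.18")

```text
time: 4.38
eef_pos: [0.547, -0.0276, 0.0474]
tcp_rot: [0.839, 0.544, -0.0, 0.0]
contact_force: [-5.3, 1.6, 10.2]
opening: 0.593
finger_force: 5.1
```

Call:
send_rows(moves="0 0 0 0 0 0 0.18;0 0 0 0 0 0 0.18;0 0 0 0 0 0 0.18;0 0 0 0 0 0 0.18;0 0 0 0 0 0 0.18;0 0 0 0 0 0 0.18;0 0 0 0 0 0 0.18;0 0 0 0 0 0 0.18")

```text
time: 5.38
eef_pos: [0.547, -0.0276, 0.0474]
tcp_rot: [0.839, 0.544, 0.0, 0.0]
contact_force: [-5.9, 0.2, 9.7]
opening: 0.589
finger_force: 5.0
```

```bash
python3 -c "
from go import *
rel(P,(-48,28),.047)
c=ctrl.read_camera('scene'); d=ctrl.read_camera('wrist')
a=cv2.resize(c['image'][170:240,250:350,::-1],(572,400),interpolation=cv2.INTER_CUBIC)
b=cv2.resize(d['image'][120:320,200:440,::-1],(480,400))
o=np.hstack([cv2.resize(a,(400,280)),b[:280,:400]]) 
cv2.imwrite('pics/p3.png',cv2.hconcat([cv2.resize(a,(400,400)),cv2.resize(b,(400,400))]))"
```

```text
t 5.375 eef [ 0.547  -0.0276  0.0474] open 0.589 F [-5.9   0.16  9.73] q [-0.24  0.26  2.01 -0.    0.87  0.18]
turn [ 0.      0.     -0.0002] shift [-0.0027  0.0047  0.0018]
```

View pics/p3.png

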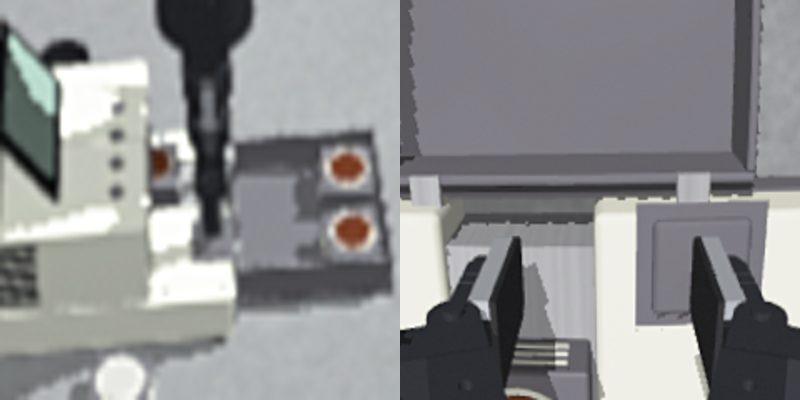

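The cassette is coming out (brown window now in the mouth), the key is flush and the lane finger is in its way. I'll keep holding.

Call:
send_rows(moves="0 0 0 0 0 0 0.18;0 0 0 0 0 0 0.18;0 0 0 0 0 0 0.18;0 0 0 0 0 0 0.18;0 0 0 0 0 0 0.18;0 0 0 0 0 0 0.18;0 0 0 0 0 0 0.18;0 0 0 0 0 0 0.18;0 0 0 0 0 0 0.18;0 0 0 0 0 0 0.18;0 0 0 0 0 0 0.18;0 0 0 0 0 0 0.18")

```text
time: 6.98
eef_pos: [0.547, -0.0275, 0.0474]
tcp_rot: [0.839, 0.544, 0.0, 0.0]
contact_force: [-5.5, 1.0, 10.5]
opening: 0.589
finger_force: 5.8
```

Call:
send_rows(moves="0 0 0 0 0 0 0.18;0 0 0 0 0 0 0.18;0 0 0 0 0 0 0.18;0 0 0 0 0 0 0.18;0 0 0 0 0 0 0.18;0 0 0 0 0 0 0.18;0 0 0 0 0 0 0.18;0 0 0 0 0 0 0.18")

```text
time: 7.98
eef_pos: [0.547, -0.0275, 0.0474]
tcp_rot: [0.839, 0.544, 0.0, 0.0]
contact_force: [-4.3, 1.4, 10.2]
opening: 0.593
finger_force: 5.8
```

```bash
python3 -c "
from go import *
rel(P,(-48,28),.047)
c=ctrl.read_camera('scene'); d=ctrl.read_camera('wrist'); d['fish']=1
import pickle; pickle.dump((c,d),open('w4.pkl','wb'))
a=cv2.resize(c['image'][180:230,270:330,::-1],(400,400),interpolation=cv2.INTER_CUBIC)
b=cv2.resize(d['image'][150:310,240:400,::-1],(400,400))
cv2.imwrite('pics/p4.png',cv2.hconcat([a,b]))"
```

```text
t 7.975 eef [ 0.547  -0.0275  0.0474] open 0.593 F [-4.28  1.43 10.18] q [-0.24  0.26  2.01  0.    0.87  0.19]
turn [ 0.     -0.     -0.0003] shift [-0.0032  0.0048  0.0018]
```

View pics/p4.png

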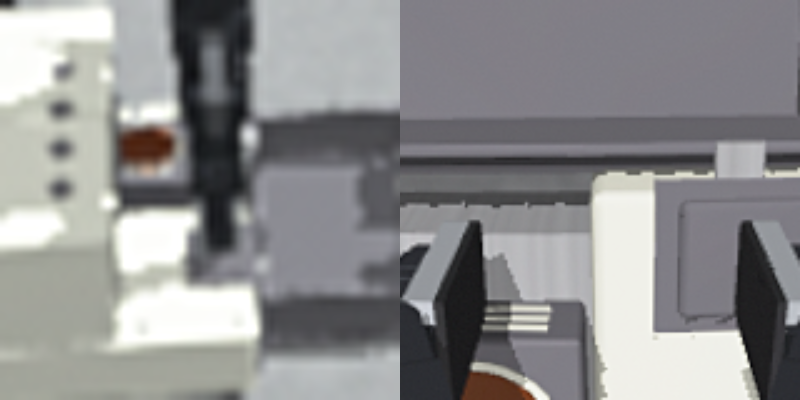

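The cassette's front edge is now at wrist pixel row ~271, against row 290 before, next to the lane finger. I'll compute its position and check that it has stopped.

Run:
```python
from go import *
import pickle
c,d=pickle.load(open('w4.pkl','rb')); s=ctrl.get_state()
def ana(w):
    v=w[:2]-np.array(P[:2]); c_,s_=np.cos(P[2]),np.sin(P[2]); return np.round([(c_*v[0]+s_*v[1])*1000,(-s_*v[0]+c_*v[1])*1000],1)
for h in(.048,.042): print("front",ana(onz(d,314,270.8,h)),"earlier",ana(onz(d,314,290,h)))
print("tcp",ana(s["eef_pos"]))
d2=ctrl.read_camera('wrist'); g=lambda i:i[255:295,300:312].astype(int).mean((1,2)).round().astype(int)
print(g(d["image"]),g(d2["image"]),s["time"])
```

```text
front [-46.9  21.9] earlier [-36.6  21.8]
front [-43.8  21.7] earlier [-32.9  21.6]
tcp [-48.6  27. ]
[184 184 184 183 184 184 184 184 184 184 184 184 185 188 169 130  94 100
 105 106 102 102 102 101 100 101 101 101 101  99 111 132 144 133 127 128
 128 128 128 128] [184 184 183 184 184 183 183 184 183 184 184 184 185 189 169 130  93 100
 105 106 102 101 102 101 101 101 101 101 101  99 110 132 143 132 127 128
 128 128 128 128] 8.075
```

Call:
send_rows(moves="0 0 0 0 0 0 0.18;0 0 0 0 0 0 0.18;0 0 0 0 0 0 0.18;0 0 0 0 0 0 0.18;0 0 0 0 0 0 0.18;0 0 0 0 0 0 0.18;0 0 0 0 0 0 0.18;0 0 0 0 0 0 0.18")

```text
time: 9.12
eef_pos: [0.547, -0.0275, 0.0474]
tcp_rot: [0.839, 0.544, 0.0, 0.0]
contact_force: [-5.6, 1.2, 10.1]
opening: 0.587
finger_force: 5.8
```

Run:
```python
from go import *
d2=ctrl.read_camera('wrist'); print(d2["image"][255:295,300:312].astype(int).mean((1,2)).round().astype(int)); rel(P,(-48,28),.047)
```

```text
[184 183 184 184 184 183 183 184 184 184 184 184 185 188 169 130  94 100
 105 106 102 102 102 101 101 101 101 101 101  99 110 132 144 133 127 128
 128 128 128 128]
t 9.175 eef [ 0.547  -0.0275  0.0474] open 0.588 F [-5.17  0.63  9.51] q [-0.24  0.26  2.01  0.    0.87  0.19]
turn [ 0.     -0.     -0.0003] shift [-0.0032  0.0047  0.0018]
```

```bash
python3 -c "
from plant import ctrl
print(ctrl.get_state()['wrist_torque']); print(ctrl.sign_off())"
```

```text
[-0.00714533  0.65594115 -0.21873623]
the job is handed in; nothing more can be done
None
```

The key was pressed right down and is still held, and the cassette has stopped on the landing against the other fingertip, over half out by about 16–25 mm and at least 15 mm short of the front end; I handed the job in at 9.2 s, not yet knowing how it was judged.

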